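Close the vacuum filter cell: snap its retaining ring home with the press tool

ROBOT

A 7-joint arm with a two-finger parallel gripper is mounted at the origin on the work surface. World frame = base frame: x ahead of the robot, y to its left, z up, the work surface at z = 0. Lengths are in m, angles in rad, forces in N, time in s.
With the tool pointing down it reaches from about 0.4 to 0.85 m from the base axis. Payload 10.4 kg.
Tool frame: the origin (TCP) lies midway between the tips of the shut fingers; the grasp point (between the pads) lies 19 mm behind it (r.grasp_offset is the distance from the TCP to the grasp point, in m); x points along the fingers, y is the direction in which the jaws open and shut, and the axes are right-handed (so a half turn about x gives the same grasp; the last joint's range is limited). The gripper opens to 87 mm and grips with 3 to 60 N. Pads are 19 mm wide; open, the fingers measure 117 mm over their backs; the gripper's body (75 mm by 190 mm) begins 51 mm behind the grasp point.
Start: joints at [1.238, 0.332, -0.065, 1.46, 0.022, 1.35, -0.088], TCP at [0.191, -0.595, 0.223] pointing down, gripper open.
Joint ranges: [-2.6, 2.6], [-0.5, 2.12], [-1.47, 1.34], [0.16, 2.42], [-1.27, 4.41], [0.06, 2.06], [-2.6, 2.6]. Speed limits (rad/s): [2.22, 2.22, 2.79, 2.79, 3.14, 3.14, 3.14].

INTERFACE

Orientations are given as a unit quaternion [x, y, z, w].
In Python, from bench import r, vision, close_job gives the robot as it stands. The module is installed in compiled form; this text tells all that it offers.
- The arm moves only by the shell command python3 -m pendant 'ROWS' [OPENING] [FORCE]. ROWS is text: rows parted by semicolons, each of 6 numbers parted by spaces: the shift along the tool's x, y, z in units of 0.25 m (1.0 is 0.25 m), then the turn, a rotation vector about the tool's x, y, z in units of 1.5 rad (1.0 is 1.5 rad). A call has 1 to 8 rows; each row is the pose to reach, as a shift and turn from the pose commanded when the call began, along the tool's axes at that moment; what a row does not reach only later rows make up. A row lasts 1/10 s, in which the tool goes at most 50 mm and 8.59 degrees, less where a joint would pass 70% of its speed; a pose out of reach is approached as far as the arm can. A call with a number of a shift or a turn outside -1 to 1 is refused whole. A call with a gripper value outside its range is refused whole. OPENING is the gripper command: -1 is shut, 1 is fully open, values between are in proportion, set as the call begins (- or left out, the last holds). The fingers move at their own pace and stop on an object; FORCE is the grip in N (left out, the last holds). Time passes only in rows, so rows that repeat a pose let the fingers close. It gives the time, the measured TCP pose, the force and the opening at its end, in the units of the state.
- r.read_state(): the state, without advancing time (a new reading comes with each control period).
- vision.camera(name): name is "scene" or "top" or "wrist"; returns (picture, depth): 400x640x3 uint8, blue, green, red; 400x640 float32, m along the optical axis (not along the pixel's ray), 0 where there is no reading.
- vision.get_calibration(name): a dict with "camera_matrix" (3x3 intrinsics, pixels), "rvec" (rotation vector, rad) and "tvec" (3), from world to camera coordinates, as OpenCV has them. Camera axes: x right, y down, z forward; pixel columns grow to the right and rows downward; lengths in m; the calibration is good to about 2 mm. A picture is of the moment at which its call begins: read the wrist's pose just before it. get_calibration takes no time and is no camera call; for the wrist camera it gives the pose at the moment of the call.
- close_job(): hands the job in, once; it reports no verdict.
The state is a dict: "time": time; "joint_positions": joint angles; "joint_vel": joint speeds; "joint_torque": joint torques, N m; "ee_pos": TCP position; "eef_rot": TCP orientation; "ft_force": force on the tool from outside, world axes, zero at the start; "torque": the same for the moment, N m; "width": finger opening in m.
Only numpy, scipy, OpenCV 4.12 (cv2) and the standard library are available. Lean on these libraries where they do the work, as an engineer would, in place of code of your own. Each camera call takes 0.05 s, during which the arm holds its last target. There are 200 camera calls.

TASK

Close the open filter cell on the vacuum manifold: lay the perforated support plate flat in its recess, set the larger retaining ring on the four snap clips above it, flange down, then press it straight down with the press tool, not the gripper, until all four clips have snapped over its flange. Put the press tool back leaning in its rest as you found it. Leave the smaller ring, the bottles and the beaker alone.

Things in the scene. Friction and masses are not known exactly. Their poses are not given: they have to be found in the camera images.
- cell_seat (a point): Centre of the recess floor (seat) of the open filter cell, 80 mm above the bench. White cell, 88 mm across; recess 62 mm wide, stepped to 55 mm in its lower 7 mm. z up, y along the manifold bar to the funnel, x across the bar. Walls on the +y and -y sides only, 12.5 mm above the seat; open 34 mm wide at +x and -x, so fingers closing along x can reach down beside a part, to 8 mm below the seat.
- manifold: Two-station vacuum manifold, fixed: steel bar 235 mm along y, 56 mm wide, 45 mm high; origin on the bench under the open cell, axes as cell_seat. Black stop-cock levers on the -x side reach 55 mm out, below 45 mm. Four white snap clips, 7 mm wide, stand round the cell at 45, 135, 225 and 315 degrees from x, their tops 29 mm above the seat.
- clip0 (a joint): Angle of the snap clip at 45 degrees (between +x and +y), rad: 0 at rest, grows as it is pushed outwards, about 0.1 while the ring's flange passes, springs back. Its inner face slopes (30 degrees from vertical) from 34.5 mm off the cell's axis at its top to a hook nose at 27.5 mm; underside of the nose 15.7 mm above the seat. Pressing the ring past all four takes 8 to 20 N.
- clip1 (a joint): The same for the clip at 135 degrees.
- clip2 (a joint): The same for the clip at 225 degrees.
- clip3 (a joint): The same for the clip at 315 degrees.
- plate_center (a point): Support plate: round perforated stainless steel disc, 50 mm across, 10 mm thick, the same both ways up, about 100 g, lying flat in the tray. The point is its centre, half-way up; z is its axis. In place its underside lies on the seat.
- retainer_center (a point): Larger retaining ring, white plastic, 25 mm high, 50 g: flange 60 mm across, 5 mm thick, under a round collar 44 mm across, 20 mm high, bore 32 mm. Stands flange down in the tray. The point is on its axis, half-way up; z from flange to collar. Over the plate it first rests on the clips' slopes, underside about 21 mm above the seat; pressed home, 10 mm above it, flange on the plate under the noses.
- small_retainer_center (a point): Smaller retaining ring of another cell, same white plastic and shape: flange 43 mm across, 5 mm thick, collar 30 mm across, 20 mm high in all. Not wanted: it stays in the tray. The point is on its axis half-way up.
- tray: Shallow stainless steel tray, 300 mm (x) by 220 mm (y), floor and walls 3 mm thick, rim 14 mm above the bench. Fixed. Origin at the centre of its underside. The plate and the two rings lie in it, which one where varies.
- press_tool_grip (a point): Press tool, 120 mm long, about 200 g: aluminium foot 44 mm across and 12 mm thick, flat below, with a straight round grey handle 26 mm across above it. The point is on the handle's axis, 92 mm from the underside of the foot and 28 mm from the handle's top end: a good place to grip. z points along the axis from foot to handle.
- press_tool_foot (a point): The centre of the flat underside of the press tool's foot; z along the axis from foot to handle.
- rest_seat (a point): White metal rest, fixed, 130 by 84 mm: the point where the centre of the foot's underside lies, 31 mm above the bench. z up; the tool leans 30 degrees from vertical, top towards this frame's -x (axis -0.5, 0, 0.866). The foot stands on a ledge square to that axis, with a 9 mm lip on the -x side; a V saddle holds the handle from below. Lifted straight up 60 mm the tool is clear.
- rest_grip (a point): The point where the press tool's grip point lies when it leans in the rest (92 mm along the leaning axis from rest_seat); z up. The V saddle spans 35 to 55 mm along that axis; beyond it nothing stands above or beside the handle.
- funnel_top (a point): Centre of the top of the steel funnel on the manifold's second station, 78 mm across, 210 mm above the bench and 125 mm from the open cell along the manifold. Fixed.
- amber_bottle: Amber glass bottle, black cap, 62 mm across, 145 mm tall, standing; origin at the centre of its underside. To be left alone.
- wash_bottle: Pale plastic wash bottle, 64 mm across, 173 mm tall with a thin bent spout above to 213 mm; origin at the centre of its underside. To be left alone.
- beaker: Glass beaker, 70 mm across, 92 mm tall; origin at the centre of its underside. To be left alone.
Not all that is in view belongs to the job. What is shaped like the part that bears press_tool_grip but blue is not meant. What is shaped like the part that bears retainer_center but turquoise is not meant.

How it is judged:
On the way, in this order (a step that is already met when the one before it is completed fails the run):
1. the support plate lies flat in the recess of the cell, let go (z of plate_center in the frame of cell_seat between 0.003 and 0.007 m and horizontal distance between plate_center and cell_seat below 0.005 m and angle between plate_center's own z axis and vertical below 0.06 rad and contact force between the fingers and support_plate below 0.1 N), for 0.2 s.
2. the larger ring rests on the four clips over the plate, flange down, let go, not yet pressed in (z of retainer_center in the frame of cell_seat between 0.03 and 0.038 m and horizontal distance between retainer_center and cell_seat below 0.006 m and angle between retainer_center's own z axis and vertical below 0.2 rad and contact force between the fingers and retainer below 0.1 N), for 0.2 s.
3. the press tool presses on the ring before it snaps home (contact force between press_tool and retainer above 3 N and z of retainer_center in the frame of cell_seat above 0.025 m and contact force between the fingers and retainer below 0.1 N), for 0.02 s.
4. the ring is home on the plate under all four clips (z of retainer_center in the frame of cell_seat between 0.0205 and 0.0245 m and horizontal distance between retainer_center and cell_seat below 0.0035 m and angle between retainer_center's own z axis and vertical below 0.05 rad and value of joint each of clip0, clip1, clip2, clip3 below 0.04 rad), for 0.2 s.
At the end, for the whole second after the job is handed in: Plate flat on the seat (height 2 mm, centre 5 mm, 0.06 rad); larger ring home on it (2 mm, 3.5 mm, 0.05 rad), all four clips sprung back (under 0.04 rad); press tool leaning in its rest (foot within 12 mm, grip 20 mm, lean 0.4 to 0.65 rad); all at rest and released (all of step 4 and z of plate_center in the frame of cell_seat between 0.003 and 0.007 m and horizontal distance between plate_center and cell_seat below 0.005 m and angle between plate_center's own z axis and vertical below 0.06 rad and distance between press_tool_foot and rest_seat below 0.012 m and angle between press_tool_foot's own z axis and vertical between 0.4 and 0.65 rad and distance between press_tool_grip and rest_grip below 0.02 m and linear speed of each of press_tool, retainer below 0.02 m/s); the robot touches nothing.
It fails at once if the ring is pushed through the clips by the gripper's fingers (contact force between the fingers and retainer above 1 N and z of retainer_center in the frame of cell_seat between 0.0245 and 0.029 m and horizontal distance between retainer_center and cell_seat below 0.008 m).
It fails at once if a bystander is moved by more than 20 mm or tipped over (distance of any of amber_bottle, wash_bottle, beaker, small_retainer_center from where it was at the start of the episode above 0.02 m or angle between any of amber_bottle, wash_bottle, beaker's own z axis and vertical above 0.35 rad).
It also fails if it takes over 72 s, if anything falls off the work surface, if the arm or the gripper's body presses on something with over 40 N, if the wrist force passes 120 N, or if a joint passes its speed limit or range.

## Working session

There is one attempt and no reset: what is moved stays moved. The work goes in short steps, Python scripts to look and compute and a shell command to move; the robot and the scene stay as the last step left them, time stands still between calls to the robot, and variables do not carry over. Pictures are saved under pics/ and viewed, about 8 in all and at most 12, crops included, and the job is handed in when it is done.

```bash
mkdir -p pics; ls; python3 - <<'E'
from bench import r, vision
import cv2,numpy as np
s=r.read_state()
for k,v in s.items(): print(k,v)
print(r.grasp_offset)
for n in ["scene","top"]:
    im,d=vision.camera(n); cv2.imwrite(f"pics/{n}0.png",im); np.save(f"pics/{n}0.npy",d)
    c=vision.get_calibration(n); print(n,c)
    R=cv2.Rodrigues(np.array(c["rvec"],float))[0]; print(-R.T@np.array(c["tvec"]).ravel())
E
```

```text
pics
time 0.0
joint_positions [ 1.23837669  0.33285835 -0.0646897   1.46091827  0.02159697  1.34987416
 -0.08850422]
joint_vel [-0.00115832 -0.00128556 -0.00091175  0.00095851  0.00017422 -0.00110299
  0.00086373]
joint_torque [-1.24270522e-03 -6.23253393e+01  2.40046339e-02 -3.89886689e+01
 -6.13275007e-02  3.98778473e-02  1.89715565e-04]
ee_pos [ 0.19043273 -0.59489516  0.22177335]
eef_rot [-0.69854302 -0.10957443  0.698735   -0.10863005]
ft_force [-1.16510879 -0.4892607   0.21410078]
torque [-0.01870755 -0.01533718  0.07293364]
width 0.08721323274363194
0.0187
scene {'camera_matrix': array([[363.85540991,   0.        , 319.44934054],
       [  0.        , 363.85540991, 200.04625693],
       [  0.        ,   0.        ,   1.        ]]), 'rvec': array([ 2.07181391,  1.24000523, -0.50718283]), 'tvec': array([-0.2859211 , -0.23510887,  1.40298786])}
[ 1.15395275 -0.30368988  0.825571  ]
top {'camera_matrix': array([[484.13353003,   0.        , 321.68854965],
       [  0.        , 484.13353003, 199.98023485],
       [  0.        ,   0.        ,   1.        ]]), 'rvec': array([ 2.12689059, -2.13428112,  0.20407689]), 'tvec': array([0.02209753, 0.55510391, 1.35537498])}
[0.30137    0.03387092 1.43307323]
```

View pics/top0.png

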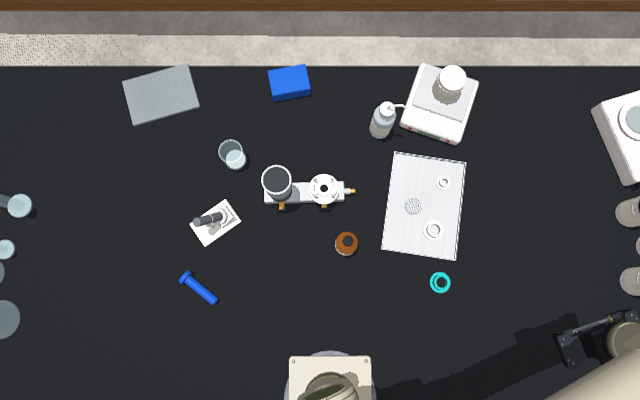

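View pics/scene0.png

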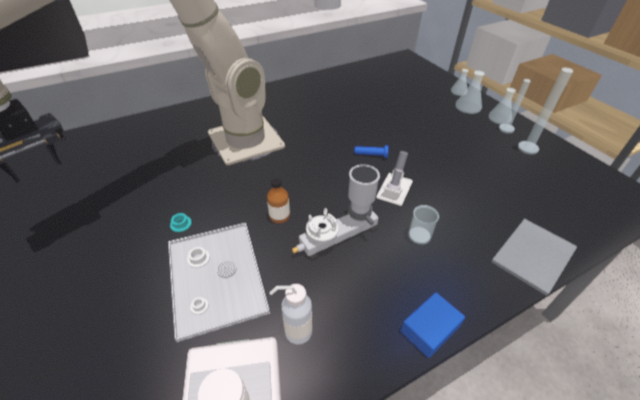

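The top view shows the cell at (323,189), funnel (276,182), plate (412,206), large ring (433,230), small ring (444,182), rest with the grey tool (215,222). The scene view agrees. Next I'll measure coarsely.

```bash
cat > h.py <<'E'
import numpy as np, cv2
from scipy.spatial.transform import Rotation as Ro
from bench import r, vision
def cam(n):
    c=vision.get_calibration(n); K=c["camera_matrix"]; R=cv2.Rodrigues(np.array(c["rvec"],float))[0]; t=np.array(c["tvec"],float).ravel()
    return K,R,t
def onplane(C,u,v,z):
    K,R,t=C; d=R.T@np.linalg.inv(K)@np.array([u,v,1.]); o=-R.T@t
    return o+d*(z-o[2])/d[2]
def cloud(C,D):
    K,R,t=C; v,u=np.mgrid[:D.shape[0],:D.shape[1]]
    P=np.stack([(u-K[0,2])/K[0,0]*D,(v-K[1,2])/K[1,1]*D,D],-1)
    return (P-t)@R
def proj(C,P):
    K,R,t=C; q=K@(R@np.asarray(P,float)+t); return q[:2]/q[2]
def go(P,xax,yax):
    """print shift/turn (pendant units) from the present pose to TCP at P with tool x, y axes"""
    s=r.read_state(); A=Ro.from_quat(s["eef_rot"]); x=np.array(xax,float);x/=np.linalg.norm(x)
    y=np.array(yax,float); y-=x*(x@y); y/=np.linalg.norm(y)
    B=Ro.from_matrix(np.stack([x,y,np.cross(x,y)],1))
    print("shift",np.round(A.inv().apply(np.array(P)-s["ee_pos"])/.25,4),"turn",np.round((A.inv()*B).as_rotvec()/1.5,4),"dist",np.linalg.norm(np.array(P)-s["ee_pos"]))
def yaw(): return np.round(Ro.from_quat(r.read_state()["eef_rot"]).as_matrix(),4)
E
python3 - <<'E'
from h import *
im=cv2.imread("pics/top0.png");D=np.load("pics/top0.npy");C=cam("top");W=cloud(C,D)
for n,(u,v) in dict(bench=(300,260),cellc=(323,189),funnel=(276,182),plate=(412,206),ring=(433,230),small=(444,182),rest=(215,222),tooltop=(197,222),amber=(346,243),wash=(382,120),beaker=(232,154)).items():
    print(n,W[v,u].round(3),np.median(W[v-2:v+3,u-2:u+3].reshape(-1,3),0).round(3))
big=lambda n,x0,x1,y0,y1,f:cv2.resize(im[y0:y1,x0:x1],None,fx=f,fy=f,interpolation=cv2.INTER_CUBIC)
a=big(0,180,360,150,260,4); cv2.imwrite("pics/c1.png",a)
E
python3 - <<'E'
from h import *
print(yaw())
E
```

```text
bench [ 0.385  0.084 -0.003] [ 0.385  0.084 -0.   ]
cellc [0.581 0.017 0.083] [0.581 0.017 0.08 ]
funnel [0.573 0.14  0.21 ] [0.574 0.14  0.21 ]
plate [ 0.543 -0.249  0.016] [ 0.543 -0.249  0.013]
ring [ 0.471 -0.31   0.009] [ 0.472 -0.311  0.002]
small [ 0.617 -0.35   0.009] [ 0.618 -0.349  0.006]
rest [0.489 0.323 0.068] [0.49  0.326 0.062]
tooltop [0.48  0.358 0.135] [0.48  0.357 0.136]
amber [ 0.421 -0.043  0.146] [ 0.421 -0.043  0.143]
wash [ 0.767 -0.149  0.138] [ 0.767 -0.149  0.138]
beaker [0.707 0.292 0.005] [0.707 0.293 0.004]
[[-4.000e-04  3.048e-01 -9.524e-01]
 [ 1.100e-03 -9.524e-01 -3.048e-01]
 [-1.000e+00 -1.200e-03  0.000e+00]]
```

View pics/c1.png

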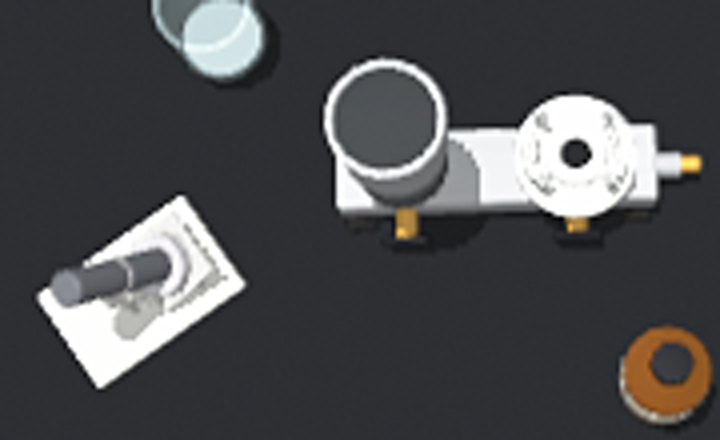

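```bash
python3 - <<'E'
from h import *
go([0.50,-0.28,0.25],[0,0,-1],[1,0,0])
K,R,t=cam("wrist"); s=r.read_state(); A=Ro.from_quat(s["eef_rot"]).as_matrix(); o=-R.T@t
print("cam in tool",A.T@(o-s["ee_pos"]),"axes",(A.T@R.T).round(3).tolist(),K)
E
```

```text
shift [-0.1117 -0.8225 -1.5634] turn [-8.407e-01 -5.000e-04  7.000e-04] dist 0.44251633556055114
cam in tool [-0.16085871  0.00154338 -0.08172577] axes [[0.002, -0.297, 0.955], [1.0, 0.001, -0.001], [-0.0, 0.955, 0.297]] [[320.73170264   0.         322.25751018]
 [  0.         320.73170264 200.51220307]
 [  0.           0.           1.        ]]
```

```bash
python3 -m pendant '-0.07 -0.52 -1 -0.84 0 0;-0.07 -0.52 -1 -0.84 0 0;-0.07 -0.52 -1 -0.84 0 0;-0.07 -0.52 -1 -0.84 0 0;-0.07 -0.52 -1 -0.84 0 0;-0.07 -0.52 -1 -0.84 0 0;-0.07 -0.52 -1 -0.84 0 0;-0.07 -0.52 -1 -0.84 0 0' 1 20; python3 - <<'E'
from h import *
go([0.51,-0.29,0.25],[0,0,-1],[1,0,0])
E
```

```text
time: 0.9
ee_pos: [0.3899, -0.394, 0.2399]
eef_rot: [0.513, 0.487, -0.513, 0.487]
ft_force: [-0.8, 0.3, 0.4]
width: 0.0871
shift [-0.0405  0.458  -0.4405] turn [-0.0348 -0.0002  0.0002] dist 0.15919079273045655
```

```bash
python3 -m pendant '-0.04 0.46 -0.44 -0.035 0 0;-0.04 0.46 -0.44 -0.035 0 0;-0.04 0.46 -0.44 -0.035 0 0;-0.04 0.46 -0.44 -0.035 0 0;-0.04 0.46 -0.44 -0.035 0 0;-0.04 0.46 -0.44 -0.035 0 0' ; python3 - <<'E'
from h import *
C=cam("wrist"); im,D=vision.camera("wrist"); cv2.imwrite("pics/w1.png",im); np.save("pics/w1.npy",D)
W=cloud(C,D); print(yaw(), r.read_state()["ee_pos"])
E
```

```text
time: 1.5
ee_pos: [0.5095, -0.2936, 0.2496]
eef_rot: [-0.502, -0.498, 0.503, -0.497]
ft_force: [0.2, -0.9, 0.6]
width: 0.0865
[[-1.100e-03  9.999e-01 -1.090e-02]
 [-5.000e-04 -1.090e-02 -9.999e-01]
 [-1.000e+00 -1.100e-03  5.000e-04]] [ 0.50920546 -0.29409992  0.24968199]
```

View pics/w1.png

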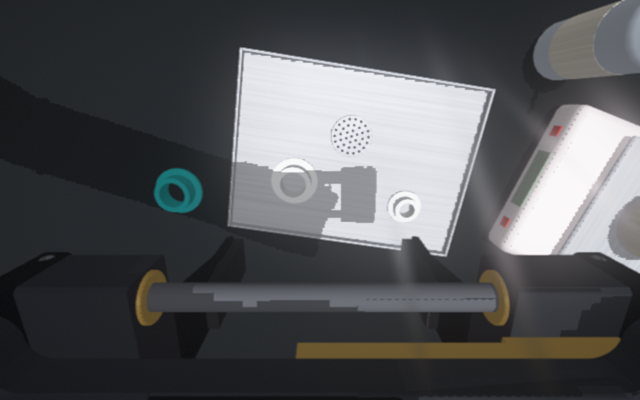

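The wrist view shows the plate at (350,133), the large ring at (294,180) partly in shadow, and the small ring at (404,207). I'll measure by depth cloud and by holes.

```bash
cat >> h.py <<'E'
def circ(P,rlo=None):
    """robust circle fit of xy points -> centre, radius, rms"""
    from scipy.optimize import least_squares
    x0=np.r_[(P.min(0)+P.max(0))/2,np.ptp(P[:,0])/2]
    q=least_squares(lambda p:np.hypot(P[:,0]-p[0],P[:,1]-p[1])-p[2],x0,loss="soft_l1",f_scale=.001)
    return q.x.round(4),np.sqrt(np.mean(q.fun**2)).round(4),len(P)
def outline(M,C,z):
    c=max(cv2.findContours(M.astype(np.uint8),cv2.RETR_EXTERNAL,cv2.CHAIN_APPROX_NONE)[0],key=cv2.contourArea)[:,0]
    return np.array([onplane(C,u,v,z)[:2] for u,v in c])
E
python3 - <<'E'
from h import *
im=cv2.imread("pics/w1.png");D=np.load("pics/w1.npy");C=cam("wrist");W=cloud(C,D)
g=cv2.cvtColor(im,cv2.COLOR_BGR2GRAY)
# plate: dark holes
roi=np.zeros_like(g);cv2.circle(roi,(350,133),24,255,-1)
M=((g<110)&(roi>0)).astype(np.uint8)
n,l,st,ce=cv2.connectedComponentsWithStats(M); ce=ce[1:][st[1:,4]<40]
h=np.array([onplane(C,u,v,.013)[:2] for u,v in ce]); (cx,cy),rr=cv2.minEnclosingCircle(h.astype(np.float32))
print("plate holes",len(h),h.mean(0),(cx,cy),rr)
for nm,(u,v),zz,k in (("plate",(350,133),(.009,.018),30),("ring",(294,180),(.022,.034),35),("small",(404,207),(.018,.029),30)):
    sub=np.zeros_like(g);cv2.circle(sub,(u,v),k,255,-1)
    m=(sub>0)&(W[...,2]>zz[0])&(W[...,2]<zz[1])&(D>0)
    p=W[m]; print(nm,p.mean(0).round(4),p.std(0).round(4),circ(outline(m,C,p[:,2].mean())))
print(W[60:70,300:310,2].mean(), W[30,300])
# amber/cell from top
T=np.load("pics/top0.npy");Ct=cam("top");V=cloud(Ct,T)
sel=lambda cx,cy,rad,z0,z1:(np.hypot(V[...,0]-cx,V[...,1]-cy)<rad)&(V[...,2]>z0)&(V[...,2]<z1)
m=sel(.574,.14,.05,.2,.22);print("funnel",circ(outline(m,Ct,.21)))
m=sel(.581,.017,.05,.08,.2);print("cell",circ(outline(m,Ct,.0925)))
m=sel(.42,-.04,.05,.1,.2);print("amber",V[m].mean(0))
E
```

```text
Traceback (most recent call last):
cv2.error: OpenCV(4.12.0) /io/opencv/modules/imgproc/src/shapedescr.cpp:201: error: (-215:Assertion failed) count >= 0 && (depth == CV_32F || depth == CV_32S) in function 'minEnclosingCircle'
```

```bash
python3 - <<'E'
from h import *
im=cv2.imread("pics/w1.png");D=np.load("pics/w1.npy");C=cam("wrist");W=cloud(C,D)
g=cv2.cvtColor(im,cv2.COLOR_BGR2GRAY)
roi=np.zeros_like(g);cv2.circle(roi,(350,133),24,255,-1)
bh=cv2.morphologyEx(g,cv2.MORPH_BLACKHAT,np.ones((7,7)))
p=np.argwhere((bh>40)&(roi>0))
h=np.array([onplane(C,u,v,.013)[:2] for v,u in p])
if len(h): print("plate holes",len(h),h.mean(0),cv2.minEnclosingCircle(h.astype(np.float32)))
for nm,(u,v),zz,k in (("plate",(350,133),(.009,.018),30),("ring",(294,180),(.022,.034),35),("small",(404,207),(.018,.029),30)):
    sub=np.zeros_like(g);cv2.circle(sub,(u,v),k,255,-1)
    m=(sub>0)&(W[...,2]>zz[0])&(W[...,2]<zz[1])&(D>0)
    p=W[m]; print(nm,p.mean(0).round(4),p.std(0).round(4),circ(outline(m,C,p[:,2].mean())))
print(W[60:70,300:310,2].mean(), W[30,300])
T=np.load("pics/top0.npy");Ct=cam("top");V=cloud(Ct,T)
sel=lambda cx,cy,rad,z0,z1:(np.hypot(V[...,0]-cx,V[...,1]-cy)<rad)&(V[...,2]>z0)&(V[...,2]<z1)
m=sel(.574,.14,.05,.2,.22);print("funnel",circ(outline(m,Ct,.21)))
m=sel(.581,.017,.05,.08,.2);print("cell",circ(outline(m,Ct,.0925)))
m=sel(.42,-.04,.05,.1,.2);print("amber",V[m].mean(0))
E
```

```text
plate holes 239 [ 0.54459826 -0.25456001] ((0.542941153049469, -0.2537389397621155), 0.02396034635603428)
plate [ 0.5451 -0.2542  0.0117] [0.0125 0.0125 0.0008] (array([ 0.5451, -0.2546,  0.0244]), np.float64(0.0003), 115)
ring [ 0.4726 -0.3109  0.0264] [0.0133 0.0138 0.0011] (array([ 0.4727, -0.3111,  0.0217]), np.float64(0.0004), 99)
small [ 0.6167 -0.3477  0.0213] [0.009  0.0091 0.001 ] (array([ 0.6166, -0.3478,  0.0148]), np.float64(0.0004), 65)
0.0030946719682062845 [ 0.48518365 -0.13498601 -0.00067304]
funnel (array([0.582 , 0.1408, 0.0377]), np.float64(0.0007), 82)
cell (array([0.5853, 0.0143, 0.0331]), np.float64(0.004), 45)
amber [ 0.42791393 -0.04643666  0.12125371]
```

Radii fit the known sizes (24.4, 21.7 and 14.8 mm), so I'll go for the plate.

```bash
python3 - <<'E'
from h import *
go([0.545,-.2545,.06],[0,0,-1],[1,0,0])
go([0.545,-.2545,.006],[0,0,-1],[1,0,0])
E
```

```text
shift [ 0.7585  0.1422 -0.1603] turn [-0.0073  0.0003  0.0007] dist 0.19704989213979962
shift [ 0.9745  0.1425 -0.1605] turn [-0.0073  0.0003  0.0007] dist 0.24946004657933832
```

```bash
python3 -m pendant '0.2 0.142 -0.16 -0.007 0 0;0.4 0.142 -0.16 -0.007 0 0;0.6 0.142 -0.16 -0.007 0 0;0.76 0.142 -0.16 -0.007 0 0;0.86 0.142 -0.16 -0.007 0 0;0.93 0.142 -0.16 -0.007 0 0;0.972 0.142 -0.16 -0.007 0 0;0.972 0.142 -0.16 -0.007 0 0' 1 20; python3 -m pendant '0 0 0 0 0 0;0 0 0 0 0 0;0 0 0 0 0 0;0 0 0 0 0 0;0 0 0 0 0 0;0 0 0 0 0 0' -0.4 20
```

```text
time: 2.35
ee_pos: [0.5449, -0.2539, 0.006]
eef_rot: [0.5, 0.501, -0.5, 0.499]
ft_force: [-0.1, 0.8, 0.5]
width: 0.0865
time: 2.95
ee_pos: [0.5464, -0.2528, 0.0073]
eef_rot: [0.499, 0.5, -0.5, 0.501]
ft_force: [-1.3, -0.3, 2.7]
width: 0.0492
```

```bash
python3 -m pendant '-0.2 0 0 0 0 0;-0.4 0 0 0 0 0;-0.6 0.02 -0.05 0 0 0;-0.8 0.06 -0.25 0 0 0;-0.98 0.1 -0.45 0 0 0;-0.98 0.15 -0.65 0 0 0;-0.98 0.15 -0.84 0 0 0;-0.98 0.15 -0.9 0 0 0'; python3 -m pendant '0 0 0 0 0 0;0 0 0 0 0 0'; python3 - <<'E'
from h import *
C=cam("wrist"); im,D=vision.camera("wrist"); cv2.imwrite("pics/w2.png",im); np.save("pics/w2.npy",D)
np.savez("pics/w2c.npz",*C); print(r.read_state()["ee_pos"],yaw())
E
```

```text
time: 3.75
ee_pos: [0.5836, -0.0254, 0.2531]
eef_rot: [0.5, 0.5, -0.499, 0.501]
ft_force: [1.3, -0.7, -0.6]
width: 0.049
time: 3.95
ee_pos: [0.5834, -0.0264, 0.2521]
eef_rot: [0.499, 0.501, -0.499, 0.501]
ft_force: [0.6, -1.1, -0.4]
width: 0.0493
[ 0.58327301 -0.0282333   0.25181077] [[-4.0e-04  1.0e+00  2.1e-03]
 [-7.0e-04  2.1e-03 -1.0e+00]
 [-1.0e+00 -4.0e-04  7.0e-04]]
```

View pics/w2.png

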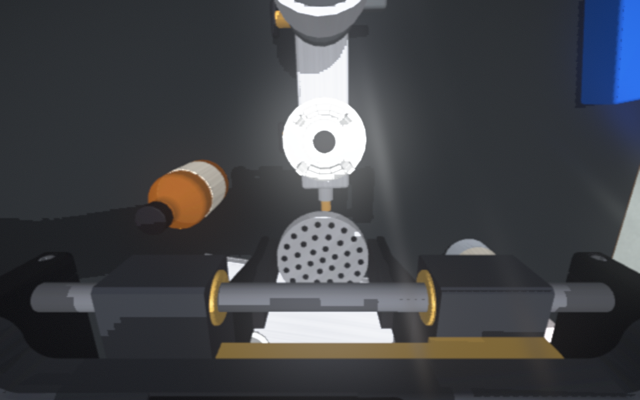

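The cell sits at (324,140) with its dark drain hole (324,141); the held plate is at (323,252), the bar runs up to the funnel.

```bash
python3 - <<'E'
from h import *
im=cv2.imread("pics/w2.png");D=np.load("pics/w2.npy");f=np.load("pics/w2c.npz");C=tuple(f[k] for k in f.files);W=cloud(C,D)
g=cv2.cvtColor(im,cv2.COLOR_BGR2GRAY)
roi=np.zeros_like(g);cv2.circle(roi,(324,141),60,255,-1);roi=(roi>0)&(D>0)
print("z hist",np.histogram(W[roi][:,2],bins=np.arange(.04,.12,.005)))
for z0,z1 in ((.055,.12),(.085,.096),(.075,.083)):
    m=roi&(W[...,2]>z0)&(W[...,2]<z1); p=W[m]
    if len(p)>20: print(z0,p.mean(0).round(4)); 
m=roi&(W[...,2]>.07)&(W[...,2]<.12)
for z in (.08,.09): print("outline",z,circ(outline(m,C,z)))
# recess floor (points near seat height, inner)
hole=np.zeros_like(g);cv2.circle(hole,(324,141),18,255,-1)
h=(hole>0)&(g<120);
for z in (.07,.078):print("hole",circ(outline(h,C,z)))
cl=roi&(W[...,2]>.0985)&(W[...,2]<.12)
n,l,st,ce=cv2.connectedComponentsWithStats(cl.astype(np.uint8))
for i in range(1,n):
    if st[i,4]>6: print("clip",st[i,4],W[l==i].mean(0).round(4), W[l==i][:,2].max())
# bar edges: top face z=.045
b=(W[...,2]>.036)&(W[...,2]<.052)&(D>0); b[:45]=0;b[97:]=0;b[:,:280]=0;b[:,370:]=0
p=W[b]; rows=[(np.mean(q[:,1]),q[:,0].min(),q[:,0].max()) for y in np.arange(.06,.12,.004) for q in [p[abs(p[:,1]-y)<.002]] if len(q)>5]
a=np.array(rows);print("bar",len(a),np.polyfit(a[:,0],a[:,1:].mean(1),1),(a[:,2]-a[:,1]).mean())
# held plate
s=r.read_state(); print("tcp",s["ee_pos"])
q=np.zeros_like(g);cv2.circle(q,(323,250),50,255,-1);q[272:]=0
zt=.2527+.007
m=(q>0)&(abs(W[...,2]-zt)<.012); print("plate",W[m].mean(0)); cp=outline(m,C,W[m][:,2].mean()); cp=cp[cp[:,1]>-.03];print(circ(cp))
E
```

```text
z hist (array([1223,   48,    0,    0,    0,  534, 2171, 1446,  180,  280,  471,
         95,  117,  129,    0]), array([0.04 , 0.045, 0.05 , 0.055, 0.06 , 0.065, 0.07 , 0.075, 0.08 ,
       0.085, 0.09 , 0.095, 0.1  , 0.105, 0.11 , 0.115]))
0.055 [0.5853 0.0166 0.0778]
0.085 [0.5851 0.0156 0.0896]
0.075 [0.5854 0.0141 0.0788]
outline 0.08 (array([0.5853, 0.0156, 0.0417]), np.float64(0.0008), 278)
outline 0.09 (array([0.5853, 0.0167, 0.0404]), np.float64(0.0007), 278)
hole (array([0.5857, 0.0141, 0.0092]), np.float64(0.0017), 89)
hole (array([0.5857, 0.015 , 0.009 ]), np.float64(0.0017), 89)
clip 70 [0.5613 0.0373 0.1044] 0.1096961348581145
clip 67 [0.6081 0.0389 0.1048] 0.10974364157476876
clip 70 [ 0.6096 -0.0079  0.1042] 0.10865546867545268
clip 67 [ 0.5626 -0.0093  0.1042] 0.10884217919285061
bar 14 [-0.03014392  0.58590566] 0.05523135778632369
tcp [ 0.58327301 -0.0282333   0.25181077]
plate [ 0.58390755 -0.01965746  0.25622045]
(array([ 0.5839, -0.0272,  0.0263]), np.float64(0.0009), 170)
```

Cell centre is (0.5854, 0.0148), agreed by clips, outline, hole and (125 mm on) the funnel. Yaw is 0.029 rad, agreed by bar and clips. The plate is centred in the jaws.

```bash
cat >> h.py <<'E'
def avg(n=6):
    P=[];Q=[]
    for i in range(n):
        vision.camera("wrist"); s=r.read_state(); P.append(s["ee_pos"]);Q.append(s["eef_rot"])
    return np.mean(P,0),Ro.from_quat(Q).mean()
def goa(targets,xax=(0,0,-1),yax=(1,.029,0),n=6):
    p,A=avg(n); x=np.array(xax,float);x/=np.linalg.norm(x); y=np.array(yax,float); y-=x*(x@y); y/=np.linalg.norm(y)
    B=Ro.from_matrix(np.stack([x,y,np.cross(x,y)],1)); print("tcp",p.round(4),"turn",np.round((A.inv()*B).as_rotvec()/1.5,4))
    for P in targets: print("shift",np.round(A.inv().apply(np.array(P)-p)/.25,4))
E
python3 - <<'E'
from h import *
goa([[.5854,.0148,.252],[.5854,.0148,.12],[.5854,.0148,.0838]])
E
```

```text
tcp [ 0.5833 -0.0292  0.2517] turn [-0.0194  0.0003  0.0003]
shift [-0.0012  0.0084 -0.1759]
shift [ 0.5268  0.0087 -0.1761]
shift [ 0.6716  0.0088 -0.1762]
```

```bash
python3 -m pendant '0 0.009 -0.176 -0.019 0 0;0.2 0.009 -0.176 -0.019 0 0;0.4 0.009 -0.176 -0.019 0 0;0.5 0.009 -0.176 -0.019 0 0;0.55 0.009 -0.176 -0.019 0 0;0.58 0.009 -0.176 -0.019 0 0;0.58 0.009 -0.176 -0.019 0 0'; python3 - <<'E'
from h import *
goa([[.5854,.0148,.0838]])
im,D=vision.camera("wrist"); cv2.imwrite("pics/w3.png",im)
print(r.read_state()["ft_force"],r.read_state()["width"])
E
```

```text
time: 5.0
ee_pos: [0.5859, 0.0162, 0.1073]
eef_rot: [0.493, 0.507, -0.492, 0.508]
ft_force: [-0.6, 0.8, -0.7]
width: 0.0488
tcp [0.5864 0.0163 0.1084] turn [ 0.0009  0.0001 -0.0013]
shift [ 0.0983 -0.0043  0.006 ]
[-0.7277026   0.56511926 -1.16598252] 0.04853100567166865
```

View pics/w3.png

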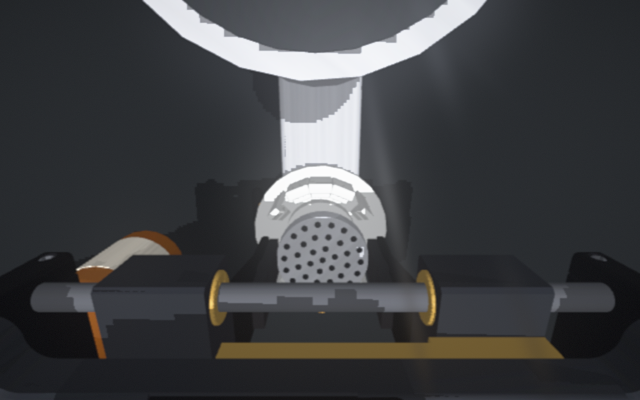

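The plate hangs centred over the recess (plate 322,250; cell rim centre column about 321). I'll lower and release it.

```bash
python3 -m pendant '0.03 -0.002 0.003 0 0 0;0.06 -0.002 0.003 0 0 0;0.08 -0.002 0.003 0 0 0;0.097 -0.002 0.003 0 0 0;0.097 -0.002 0.003 0 0 0;0.097 -0.002 0.003 0 0 0'; python3 - <<'E'
from h import *
goa([[.5854,.0148,.0838]])
print(r.read_state()["ft_force"],r.read_state()["width"])
E
```

```text
time: 5.95
ee_pos: [0.5846, 0.0155, 0.0831]
eef_rot: [0.492, 0.508, -0.493, 0.507]
ft_force: [-6.2, -0.7, 8.9]
width: 0.0492
tcp [0.5847 0.0155 0.0831] turn [0.001  0.0004 0.0007]
shift [-0.0027  0.0029  0.0029]
[-5.2715061  -1.09878897  8.65575815] 0.04917452145364817
```

```bash
python3 -m pendant '0 0 0 0 0 0;0 0 0 0 0 0;0 0 0 0 0 0;0 0 0 0 0 0' 0.6; python3 -m pendant '-0.2 0 0 0 0 0;-0.4 0 0 0 0 0;-0.6 0 0.1 0 0 0;-0.67 0 0.2 0 0 0;-0.67 0 0.22 0 0 0;-0.67 0 0.22 0 0 0' 1; python3 - <<'E'
from h import *
C=cam("wrist"); im,D=vision.camera("wrist"); cv2.imwrite("pics/w4.png",im[60:260,200:440].repeat(3,0).repeat(3,1)); W=cloud(C,D)
g=cv2.cvtColor(im,cv2.COLOR_BGR2GRAY)
u,v=proj(C,[.5854,.0148,.09]); print(u,v)
roi=np.hypot(W[...,0]-.5854,W[...,1]-.0148)
bh=cv2.morphologyEx(g,cv2.MORPH_BLACKHAT,np.ones((7,7)))
p=np.argwhere((bh>40)&(roi<.024)); h=np.array([onplane(C,b,a,.09)[:2] for a,b in p])
print("holes",len(h),h.mean(0),cv2.minEnclosingCircle(h.astype(np.float32)))
P=W[(roi<.021)&(D>0)&(abs(W[...,2]-.088)<.008)]
A=np.c_[P[:,:2]-[.5854,.0148],np.ones(len(P))]; print("plane",np.linalg.lstsq(A,P[:,2],rcond=None)[0],len(P))
goa([[.5854,.0148,.252],[.4727,-.311,.2]])
E
```

```text
time: 6.65
ee_pos: [0.5851, 0.0156, 0.0826]
eef_rot: [0.492, 0.508, -0.492, 0.508]
ft_force: [0.9, -0.1, 0.5]
width: 0.0681
time: 7.25
ee_pos: [0.5868, -0.0405, 0.25]
eef_rot: [0.493, 0.507, -0.493, 0.507]
ft_force: [-0.3, 0.8, -0.8]
width: 0.0868
322.1837097094547 128.04748704687515
holes 328 [0.5849636  0.01429729] ((0.5849311947822571, 0.014000821858644485), 0.022260667756199837)
plane [0.00071841 0.0008949  0.08868309] 1465
tcp [ 0.5863 -0.0383  0.2492] turn [ 0.002  -0.0004  0.0011]
shift [-0.0111  0.0032 -0.2122]
shift [ 0.1969 -0.4888  1.076 ]
```

View pics/w4.png

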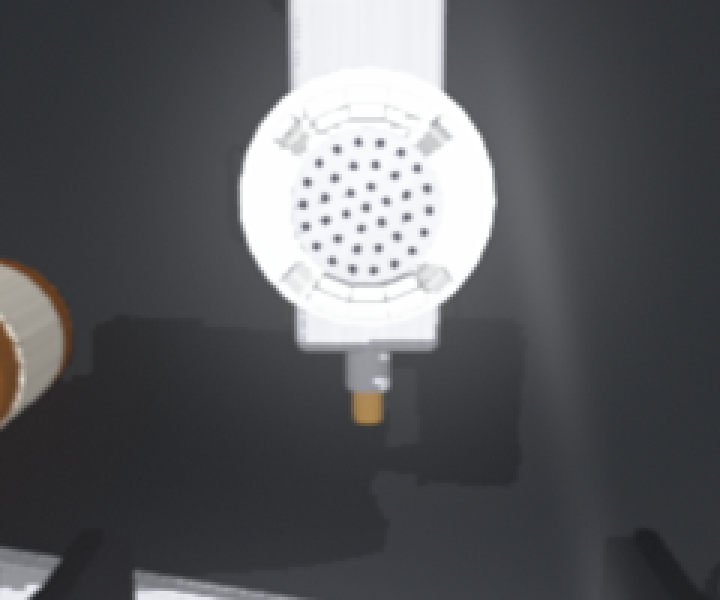

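The plate lies flat (tilt < 1 mrad) at (0.585, 0.014). Now the ring.

```bash
python3 -m pendant '0.05 -0.1 0.2 0 0 0;0.1 -0.19 0.37 0 0 0;0.15 -0.27 0.54 0 0 0;0.2 -0.35 0.71 0 0 0;0.25 -0.43 0.88 0 0 0;0.3 -0.49 1 0 0 0;0.36 -0.49 1 0 0 0;0.4 -0.49 1 0 0 0';  python3 - <<'E'
from h import *
goa([[.4727,-.311,.1],[.4727,-.311,.013]])
E
```

```text
time: 8.4
ee_pos: [0.4714, -0.2929, 0.1489]
eef_rot: [0.493, 0.508, -0.493, 0.507]
ft_force: [0.2, 0.9, -0.2]
width: 0.0872
tcp [ 0.4725 -0.2915  0.1499] turn [ 0.0025 -0.0005  0.0002]
shift [ 0.1995 -0.0019  0.0782]
shift [ 0.5475 -0.0018  0.0784]
```

```bash
python3 -m pendant '0.1 -0.001 0.078 0 0 0;0.25 -0.001 0.078 0 0 0;0.4 -0.001 0.078 0 0 0;0.5 -0.001 0.078 0 0 0;0.547 -0.001 0.078 0 0 0;0.547 -0.001 0.078 0 0 0;0.547 -0.001 0.078 0 0 0'; python3 - <<'E'
from h import *
goa([[.4727,-.311,.013]])
E
python3 -m pendant '0 0 0 0 0 0;0 0 0 0 0 0;0 0 0 0 0 0;0 0 0 0 0 0;0 0 0 0 0 0;0 0 0 0 0 0' -0.4 12;python3 -m pendant '-0.2 0 0 0 0 0;-0.4 0 0 0 0 0;-0.6 0 0 0 0 0;-0.8 0.05 -0.1 0 0 0;-0.95 0.15 -0.28 0 0 0;-0.95 0.25 -0.46 0 0 0;-0.95 0.35 -0.63 0 0 0;-0.95 0.45 -0.8 0 0 0'; python3 - <<'E'
from h import *
goa([[.5854,.0148,.2],[.5854,.0148,.15],[.5854,.0148,.112]])
print(r.read_state()["width"])
E
```

```text
time: 9.4
ee_pos: [0.4734, -0.3128, 0.015]
eef_rot: [0.492, 0.507, -0.492, 0.508]
ft_force: [0.9, -0.1, 0.5]
width: 0.0869
tcp [ 0.4732 -0.313   0.015 ] turn [ 0.001   0.001  -0.0012]
shift [ 0.0079 -0.0016 -0.0082]
time: 10.3
ee_pos: [0.4723, -0.3125, 0.0135]
eef_rot: [0.492, 0.508, -0.492, 0.508]
ft_force: [-0.7, -0.3, 0.3]
width: 0.0467
time: 11.1
ee_pos: [0.5713, -0.1225, 0.2517]
eef_rot: [0.493, 0.507, -0.492, 0.508]
ft_force: [0.8, 0.3, -0.7]
width: 0.0431
tcp [ 0.5716 -0.1199  0.2508] turn [ 0.0042 -0.001  -0.0004]
shift [ 0.2041  0.074  -0.5361]
shift [ 0.4041  0.0739 -0.5358]
shift [ 0.5561  0.0738 -0.5356]
0.043068194311244624
```

```bash
python3 -m pendant '0 0.03 -0.17 0.003 0 0;0 0.074 -0.36 0.003 0 0;0 0.074 -0.36 0.003 0 0;0 0.074 -0.36 0.003 0 0;0 0.074 -0.36 0.003 0 0'; python3 - <<'E'
from h import *
C=cam("wrist"); im,D=vision.camera("wrist"); cv2.imwrite("pics/w5.png",im); W=cloud(C,D); np.save("pics/w5.npy",D)
np.savez("pics/w5c.npz",*C)
p,A=avg(8); print(p)
print(C[1].T@-C[2], A.inv().apply(-C[1].T@C[2]-p))
roi=np.hypot(W[...,0]-p[0],W[...,1]-p[1])<.04
z=W[...,2]; m=roi&(z>p[2]-.02)&(z<p[2]+.03); print(np.histogram(z[m],bins=np.arange(p[2]-.02,p[2]+.032,.004)-0))
E
```

```text
time: 11.9
ee_pos: [0.586, -0.0359, 0.2506]
eef_rot: [0.494, 0.506, -0.495, 0.506]
ft_force: [-0.5, -0.5, -0.4]
width: 0.043
[ 0.58618106 -0.03461978  0.25078273]
[0.58461156 0.04456772 0.41142948] [-0.16067433  0.00035392 -0.0791463 ]
(array([1625,  717,  332,  385,  431, 1977,  514,  194,  207,  200,  266,
        259]), array([0.23078273, 0.23478273, 0.23878273, 0.24278273, 0.24678273,
       0.25078273, 0.25478273, 0.25878273, 0.26278273, 0.26678273,
       0.27078273, 0.27478273, 0.27878273]))
```

View pics/w5.png

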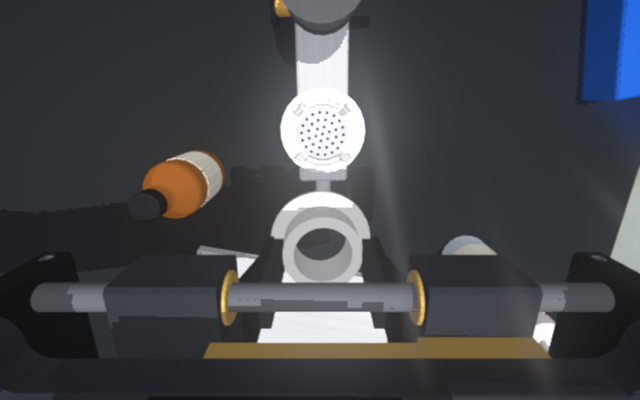

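The ring hangs upright in the jaws (flange arc top at (321,192)), with the cell and plate at (323,130).

```bash
python3 - <<'E'
from h import *
from scipy.optimize import least_squares
D=np.load("pics/w5.npy");f=np.load("pics/w5c.npz");C=tuple(f[k] for k in f.files);W=cloud(C,D)
im=cv2.imread("pics/w5.png")
pts=[]
for u in range(282,362,2):
    col=W[150:240,u,2]; v=150+np.argmax((col>.22)&(col<.28)); pts.append((u,v-.5))
q=np.array([onplane(C,u,v,.2458)[:2] for u,v in pts])
for r0 in (.03,):
    s=least_squares(lambda p:np.hypot(*(q-p[:2]).T)-r0,[.585,-.035],loss="soft_l1",f_scale=.0007); print("ring",s.x,np.abs(s.fun).mean())
print(circ(q))
print("z flange",[W[int(v)+4,u,2].round(4) for u,v in pts[::6]])
cl=(np.hypot(W[...,0]-.5854,W[...,1]-.0148)<.05)&(W[...,2]>.0985)&(W[...,2]<.12)
n,l,st,ce=cv2.connectedComponentsWithStats(cl.astype(np.uint8))
c=[W[l==i].mean(0) for i in range(1,n) if st[i,4]>25]; print("clips",np.round(c,4),np.mean(c,0))
E
```

```text
ring [ 0.58536213 -0.03131616] 0.0002935981549434561
(array([ 0.5853, -0.0282,  0.0272]), np.float64(0.0002), 40)
z flange [np.float64(0.2354), np.float64(0.2344), np.float64(0.2338), np.float64(0.232), np.float64(0.2337), np.float64(0.2331), np.float64(0.2332)]
clips [[ 0.6079  0.0386  0.1045]
 [ 0.5613  0.0374  0.1044]
 [ 0.5627 -0.0096  0.1045]
 [ 0.6094 -0.008   0.1044]] [0.58532788 0.01459562 0.1044476 ]
```

```bash
python3 - <<'E'
from h import *
D=np.load("pics/w5.npy");f=np.load("pics/w5c.npz");C=tuple(f[k] for k in f.files);W=cloud(C,D)
pts=[]
for u in range(275,368,2):
    col=W[150:240,u,2]; pts.append((u,150+np.argmax((col>.22)&(col<.28))-.5))
for z in (.231,.2335,.236):
    q=np.array([onplane(C,u,v,z)[:2] for u,v in pts]); print(z,circ(q))
m=(np.hypot(W[...,0]-.5853,W[...,1]+.034)<.024)&(W[...,2]>.243)&(W[...,2]<.262)
m[:205]=0;m[275:]=0;m[:,:284]=0;m[:,360:]=0
P=W[m];A=np.c_[P[:,:2]-P[:,:2].mean(0),np.ones(len(P))];k=np.linalg.lstsq(A,P[:,2],rcond=None)[0]
res=P[:,2]-A@k; P=P[abs(res)<.003]; A=np.c_[P[:,:2]-P[:,:2].mean(0),np.ones(len(P))]
print("collar top",P.mean(0),np.linalg.lstsq(A,P[:,2],rcond=None)[0],len(P))
E
```

```text
0.231 (array([ 0.5853, -0.0348,  0.0297]), np.float64(0.0001), 47)
0.2335 (array([ 0.5853, -0.0337,  0.0293]), np.float64(0.0001), 47)
0.236 (array([ 0.5853, -0.0326,  0.0288]), np.float64(0.0001), 47)
collar top [ 0.58682479 -0.02719609  0.25290337] [-0.05463408  0.03435284  0.25290337] 1730
```

The ring slipped about 10 mm lower in the jaws as they closed, but it's level to about 0.05 rad. Allowing for that, I'll lower it onto the clips.

```bash
python3 -m pendant '0 0.005 -0.1 0 0 0;0 0.005 -0.194 0 0 0;0.2 0.005 -0.194 0 0 0;0.35 0.005 -0.194 0 0 0;0.43 0.005 -0.194 0 0 0;0.47 0.005 -0.194 0 0 0;0.49 0.005 -0.194 0 0 0;0.49 0.005 -0.194 0 0 0' - 20; python3 -m pendant '0.006 0 0 0 0 0;0.012 0 0 0 0 0;0.017 0 0 0 0 0;0.017 0 0 0 0 0'
```

```text
time: 13.15
ee_pos: [0.5866, 0.015, 0.1288]
eef_rot: [0.494, 0.506, -0.493, 0.507]
ft_force: [-0.2, -0.4, -0.5]
width: 0.0428
time: 13.55
ee_pos: [0.5863, 0.0149, 0.1242]
eef_rot: [0.494, 0.506, -0.493, 0.507]
ft_force: [0.4, 0.0, -0.8]
width: 0.0427
```

```bash
python3 -m pendant '0.003 0 0 0 0 0;0.006 0 0 0 0 0;0.006 0 0 0 0 0'; python3 -m pendant '0 0 0 0 0 0;0 0 0 0 0 0;0 0 0 0 0 0;0 0 0 0 0 0' 0.4; python3 -m pendant '-0.1 0 0 0 0 0;-0.3 0 0 0 0 0;-0.5 0 0.1 0 0 0;-0.5 0 0.2 0 0 0;-0.5 0 0.2 0 0 0' ; python3 - <<'E'
from h import *
C=cam("wrist"); im,D=vision.camera("wrist"); cv2.imwrite("pics/w6.png",im[40:240,200:440].repeat(3,0).repeat(3,1)); W=cloud(C,D)
ro=np.hypot(W[...,0]-.5853,W[...,1]-.0148)
m=(ro<.0235)&(D>0)&(abs(W[...,2]-.125)<.008)
P=W[m];A=np.c_[P[:,:2]-[.5853,.0148],np.ones(len(P))];print("collar top plane",np.linalg.lstsq(A,P[:,2],rcond=None)[0],len(P),circ(outline(m,C,.125)))
goa([[.5853,.0148,.25]])
E
```

```text
time: 13.85
ee_pos: [0.5863, 0.0148, 0.1226]
eef_rot: [0.493, 0.506, -0.494, 0.506]
ft_force: [-0.5, 0.1, 0.5]
width: 0.0424
time: 14.25
ee_pos: [0.5863, 0.015, 0.1226]
eef_rot: [0.493, 0.506, -0.493, 0.507]
ft_force: [1.1, -0.4, -0.0]
width: 0.0596
time: 14.75
ee_pos: [0.5885, -0.0396, 0.2494]
eef_rot: [0.495, 0.504, -0.495, 0.506]
ft_force: [0.6, 0.5, -0.1]
width: 0.0606
collar top plane [-0.04265548  0.06436577  0.1238042 ] 1032 (array([0.5857, 0.0145, 0.0216]), np.float64(0.0003), 142)
tcp [ 0.5873 -0.0342  0.247 ] turn [-0.0014 -0.0003  0.0006]
shift [-0.0119 -0.0027 -0.1963]
```

View pics/w6.png

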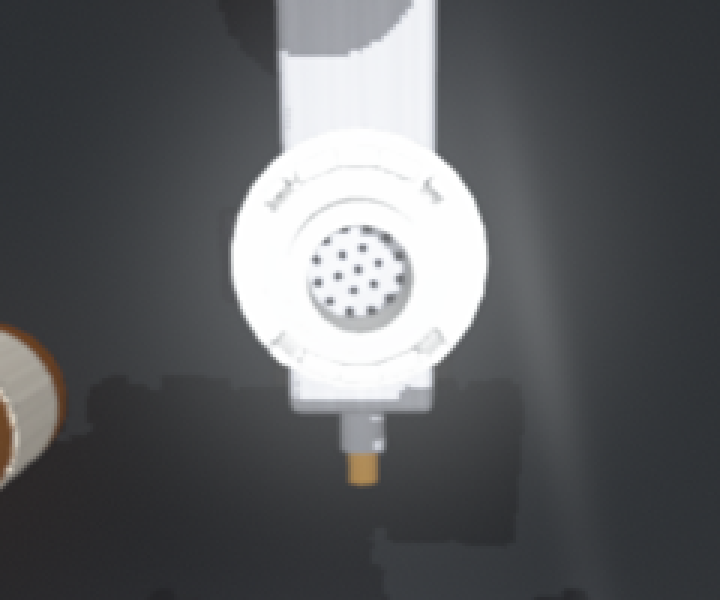

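The ring sits on the clips, centred to 0.5 mm, collar top at about 0.125. Next I'll look at the press tool.

```bash
python3 -m pendant '-0.1 0 -0.17 0 0 0;-0.2 -0.02 -0.34 0 0 0;-0.24 -0.1 -0.51 0 0 0;-0.24 -0.18 -0.68 0 0 0;-0.24 -0.26 -0.85 0 0 0;-0.24 -0.36 -1 0 0 0;-0.24 -0.4 -1 0 0 0;-0.24 -0.4 -1 0 0 0' 1; python3 -m pendant '0 0 -0.16 0 0 0;0 0 -0.16 0 0 0;0 0 -0.16 0 0 0';python3 - <<'E'
from h import *
C=cam("wrist"); im,D=vision.camera("wrist"); cv2.imwrite("pics/w7.png",im); np.save("pics/w7.npy",D);np.savez("pics/w7c.npz",*C)
print(avg(4)[0])
E
```

```text
time: 15.9
ee_pos: [0.4797, 0.2137, 0.3078]
eef_rot: [0.492, 0.507, -0.493, 0.508]
ft_force: [-0.5, -0.6, 0.1]
width: 0.0871
time: 16.2
ee_pos: [0.4807, 0.2518, 0.3071]
eef_rot: [0.493, 0.507, -0.494, 0.506]
ft_force: [-0.4, -0.5, -0.5]
width: 0.087
[0.4808394  0.25086276 0.30732578]
```

View pics/w7.png

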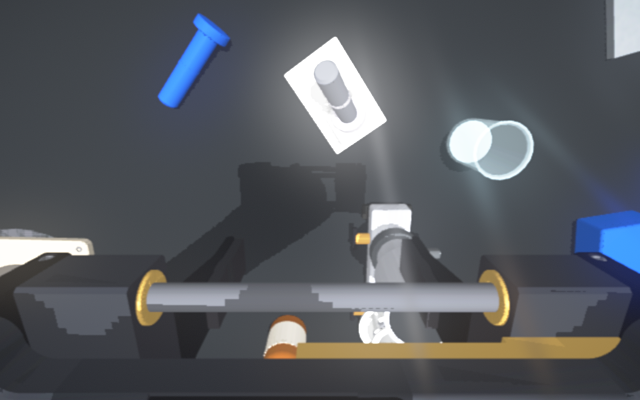

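The tool leans in the white rest at (335,95), its handle top at (328,72) and foot near (345,122). I'll fit a cylinder to the depth cloud.

```bash
cat > tool.py <<'E'
from h import *
from scipy.optimize import least_squares
def fit(C,D,roi,rad=.013,ax0=(-.29,.405,.866),p0=None,z=(.085,.16)):
    W=cloud(C,D); m=(D>0)&(W[...,2]>z[0])&(W[...,2]<z[1]); u0,u1,v0,v1=roi; k=np.zeros_like(m);k[v0:v1,u0:u1]=1
    P=W[m&k]; a0=np.array(ax0)
    c0=P.mean(0) if p0 is None else p0
    def f(p):
        a=np.array([p[0],p[1],1.]);a/=np.linalg.norm(a); d=P-np.array([p[2],p[3],c0[2]]); return np.linalg.norm(np.cross(d,a),axis=1)-rad
    s=least_squares(f,[a0[0]/a0[2],a0[1]/a0[2],c0[0],c0[1]],loss="soft_l1",f_scale=.001)
    a=np.array([s.x[0],s.x[1],1]);a/=np.linalg.norm(a); c=np.array([s.x[2],s.x[3],c0[2]])
    t=(P-c)@a; return a,c,P,t,np.abs(s.fun).mean()
E
python3 - <<'E'
from tool import *
D=np.load("pics/w7.npy");f=np.load("pics/w7c.npz");C=tuple(f[k] for k in f.files);im=cv2.imread("pics/w7.png")
W=cloud(C,D); 
a,c,P,t,e=fit(C,D,(305,375,50,140))
# drop the end face and refit is approximated by robust loss
print("axis",a,"lean",np.degrees(np.arccos(a[2])),"az",np.degrees(np.arctan2(a[1],a[0])),"c",c,len(P),e,"t",np.percentile(t,[0,2,50,98,100]))
top=c+a*np.percentile(t,98); print("top end",top,"foot",top-.12*a,"grip",top-.028*a)
# base rectangle
m=((W[...,2]>.004)&(W[...,2]<.2)&(D>0)).astype(np.uint8); k=np.zeros_like(m);k[25:165,270:400]=1;m*=k
P2=np.array([onplane(C,u,v,.006)[:2] for v,u in np.argwhere((m>0)&(W[...,2]<.03))]);
rc=cv2.minAreaRect((P2*1000).astype(np.float32));print(rc); b=cv2.boxPoints(rc);print(b)
print("zmed base",np.median(W[m>0][:,2]), np.histogram(W[m>0][:,2],bins=np.arange(0,.15,.01)))
E
```

```text
axis [-0.29950318  0.41650227  0.85838436] lean 30.864340350650608 az 125.7195856355076 c [0.48389377 0.3560705  0.12137478] 1187 0.001973666475119966 t [-0.04983654 -0.04520341  0.00365474  0.01477168  0.01611715]
top end [0.4794696  0.36222293 0.13405456] foot [0.51540998 0.31224266 0.03104843] grip [0.48785569 0.35056087 0.1100198 ]
((497.433349609375, 337.2637023925781), (82.89128112792969, 128.74038696289062), 35.80326461791992)
[[426.16287 365.22406]
 [501.47647 260.81165]
 [568.70386 309.30334]
 [493.39023 413.71576]]
zmed base 0.025329037013027456 (array([2452,   57,  139,  344,  598,  111,  117,  139,  101,  121,  128,
        137,  199,  546]), array([0.  , 0.01, 0.02, 0.03, 0.04, 0.05, 0.06, 0.07, 0.08, 0.09, 0.1 ,
       0.11, 0.12, 0.13, 0.14]))
```

```bash
python3 - <<'E'
from tool import *
D=np.load("pics/w7.npy");f=np.load("pics/w7c.npz");C=tuple(f[k] for k in f.files)
W=cloud(C,D)
az=np.radians(125.75); a=np.array([.5*np.cos(az),.5*np.sin(az),.8660])
# refit with the axis fixed, without the end face
m=np.zeros(D.shape,bool);m[50:140,305:375]=1;m&=(D>0)&(W[...,2]>.06)&(W[...,2]<.16);P=W[m]
f0=np.array([.5154,.3122,.031]); t=(P-f0)@a; P=P[(t>.06)&(t<.113)]
s=least_squares(lambda p:np.linalg.norm(np.cross(P-[p[0],p[1],.11],a),axis=1)-.013,[.488,.35],loss="soft_l1",f_scale=.001)
g=np.r_[s.x,.11]; g+=a*(.092-(g-f0)@a); print("grip",g,np.abs(s.fun).mean(),len(P),"foot",g-.092*a)
y=[np.sin(az),-np.cos(az),0]
goa([g+.10*a,g-.019*a],-a,y)
E
```

```text
grip [0.48795609 0.35041297 0.11007231] 0.0002486278193623725 627 foot [0.51483158 0.31308057 0.03040031]
tcp [0.4803 0.2518 0.3076] turn [-0.3899 -0.3383  0.1044]
shift [ 0.4434 -0.0722 -0.559 ]
shift [ 0.8557  0.0619 -0.3625]
```

```bash
python3 -m pendant '0 -0.02 -0.2 -0.13 -0.113 0.035;0.05 -0.04 -0.35 -0.2 -0.17 0.05;0.15 -0.07 -0.5 -0.26 -0.23 0.07;0.3 -0.072 -0.559 -0.33 -0.29 0.09;0.443 -0.072 -0.559 -0.39 -0.338 0.104;0.443 -0.072 -0.559 -0.39 -0.338 0.104;0.443 -0.072 -0.559 -0.39 -0.338 0.104;0.443 -0.072 -0.559 -0.39 -0.338 0.104' 0.3 40; python3 - <<'E'
from h import *
az=np.radians(125.75); a=np.array([.5*np.cos(az),.5*np.sin(az),.8660]);g=np.array([.488,.3504,.1101])
goa([g-.019*a],-a,[np.sin(az),-np.cos(az),0]); print(r.read_state()["joint_positions"])
E
```

```text
time: 17.55
ee_pos: [0.4599, 0.3913, 0.1994]
eef_rot: [0.231, 0.445, -0.395, 0.77]
ft_force: [0.2, 0.0, 1.0]
width: 0.0565
tcp [0.4599 0.391  0.1988] turn [-0.0029 -0.0013 -0.0006]
shift [ 0.4821 -0.004  -0.0056]
[-0.4519036   0.54970566 -0.83644411  1.47052914  0.80691105  1.65261682
 -0.7388466 ]
```

```bash
python3 -m pendant '0.15 -0.004 -0.005 0 0 0;0.3 -0.004 -0.005 0 0 0;0.42 -0.004 -0.005 0 0 0;0.482 -0.004 -0.005 0 0 0;0.482 -0.004 -0.005 0 0 0;0.482 -0.004 -0.005 0 0 0'; python3 -m pendant '0 0 0 0 0 0;0 0 0 0 0 0;0 0 0 0 0 0;0 0 0 0 0 0;0 0 0 0 0 0;0 0 0 0 0 0;0 0 0 0 0 0' -1 50; python3 - <<'E'
from h import *
az=np.radians(125.75); a=np.array([.5*np.cos(az),.5*np.sin(az),.8660]);g=np.array([.488,.3504,.1101])
p,A=avg(10); np.savez("grasp.npz",p=p,q=A.as_quat()); print(p,A.as_quat(),"grasp pt",p-.0187*A.apply([1,0,0]))
print("world up 0.1 in tool units",A.inv().apply([0,0,.4]).round(4), r.read_state()["ft_force"])
E
```

```text
time: 18.45
ee_pos: [0.492, 0.344, 0.0929]
eef_rot: [0.228, 0.446, -0.394, 0.771]
ft_force: [-0.6, 0.3, 0.9]
width: 0.0562
time: 19.15
ee_pos: [0.4926, 0.3433, 0.0921]
eef_rot: [0.228, 0.445, -0.394, 0.771]
ft_force: [2.8, 1.3, 2.3]
width: 0.0251
[0.49256478 0.3432632  0.09210444] [ 0.22818662  0.44528189 -0.39424855  0.7708586 ] grasp pt [0.48709346 0.35082931 0.10830655]
world up 0.1 in tool units [-3.466e-01  3.000e-04  1.997e-01] [3.84841384 2.59725709 1.72365393]
```

```bash
python3 -m pendant '-0.07 0 0.04 0 0 0;-0.17 0 0.1 0 0 0;-0.31 0 0.18 0 0 0;-0.48 0 0.28 0 0 0;-0.65 0 0.375 0 0 0;-0.8 0 0.46 0 0 0;-0.8 0 0.46 0 0 0'; python3 - <<'E'
from h import *
goa([[.50,.25,.33],[.54,.15,.33]])
print(r.read_state()["width"])
E
```

```text
time: 20.35
ee_pos: [0.4916, 0.3447, 0.329]
eef_rot: [0.231, 0.445, -0.393, 0.771]
ft_force: [-0.0, 0.0, -1.4]
width: 0.0253
tcp [0.4915 0.3431 0.3222] turn [ 0.3884  0.3382 -0.1027]
shift [ 0.134  -0.1903  0.2943]
shift [ 0.3427 -0.2946  0.6564]
0.025007481944109795
```

```bash
python3 -m pendant '0 0 0 0.065 0.056 -0.017;0.02 -0.03 0.05 0.13 0.112 -0.034;0.06 -0.08 0.12 0.194 0.17 -0.05;0.1 -0.14 0.22 0.26 0.226 -0.068;0.134 -0.19 0.294 0.325 0.282 -0.086;0.134 -0.19 0.294 0.389 0.338 -0.103;0.134 -0.19 0.294 0.389 0.338 -0.103;0.134 -0.19 0.294 0.389 0.338 -0.103'; python3 - <<'E'
from h import *
goa([[.5855,.0146,.33],[.5855,.0146,.23]])
print(r.read_state()["joint_positions"])
E
```

```text
time: 21.45
ee_pos: [0.5002, 0.25, 0.3294]
eef_rot: [0.492, 0.507, -0.493, 0.508]
ft_force: [0.9, 0.2, -1.2]
width: 0.0254
tcp [0.4996 0.2517 0.3298] turn [ 0.0024  0.0007 -0.0004]
shift [2.000e-04 3.124e-01 9.593e-01]
shift [0.4002 0.3122 0.9589]
[ 0.13555679  0.23920964 -0.82151398  1.42303896  0.17510001  1.55385434
 -0.64330205]
```

```bash
python3 -m pendant '0 0.05 0.15 0 0 0;0 0.11 0.33 0 0 0;0 0.17 0.51 0 0 0;0 0.23 0.69 0 0 0;0 0.28 0.86 0 0 0;0 0.312 0.959 0 0 0;0 0.312 0.959 0 0 0;0 0.312 0.959 0 0 0'; python3 -m pendant '0.15 0 0 0 0 0;0.3 0 0 0 0 0;0.4 0 0 0 0 0;0.4 0 0 0 0 0'; python3 - <<'E'
from h import *
C=cam("wrist"); im,D=vision.camera("wrist"); cv2.imwrite("pics/w8.png",im); np.save("pics/w8.npy",D);np.savez("pics/w8c.npz",*C)
cs=cam("scene"); im2,D2=vision.camera("scene"); u,v=proj(cs,[.585,.015,.15]).astype(int); np.save("pics/s8.npy",D2)
x0=max(u-70,0);y0=max(v-70,0)
cr=cv2.resize(im2[y0:y0+130,x0:x0+130],None,fx=3,fy=3,interpolation=cv2.INTER_CUBIC)
cv2.imwrite("pics/b8.png",np.hstack([cr,cv2.resize(im[60:320,190:450],(390,390))]))
goa([[.5855,.0146,.2]])
E
```

```text
time: 22.55
ee_pos: [0.5852, 0.0133, 0.3299]
eef_rot: [0.493, 0.507, -0.493, 0.507]
ft_force: [-0.5, 0.5, -1.4]
width: 0.0252
time: 22.95
ee_pos: [0.5832, 0.0144, 0.227]
eef_rot: [0.491, 0.509, -0.493, 0.506]
ft_force: [0.6, -0.2, -1.5]
width: 0.0252
tcp [0.586  0.0135 0.2319] turn [-0.0002 -0.0001 -0.0023]
shift [ 0.1276 -0.0023 -0.0046]
```

View pics/b8.png

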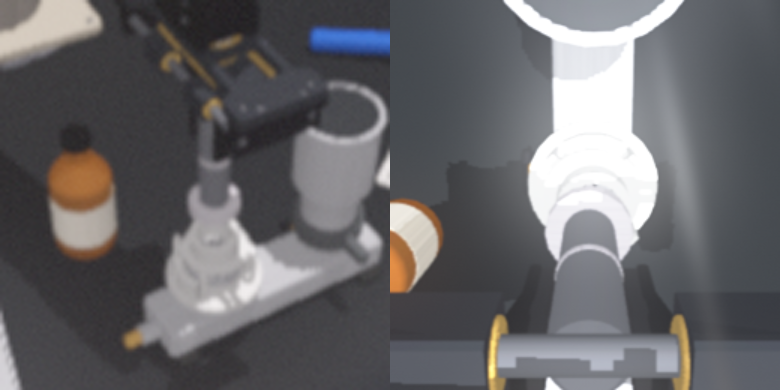

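Left half: the tool hangs upright over the ring. Right half (wrist): the foot is roughly centred over the collar. I'll measure its axis and foot centre.

```bash
python3 - <<'E'
from tool import *
D=np.load("pics/w8.npy");f=np.load("pics/w8c.npz");C=tuple(f[k] for k in f.files);W=cloud(C,D)
a,c,P,t,e=fit(C,D,(298,348,200,270),ax0=(0,0,1),p0=np.array([.585,.0146,.2]),z=(.18,.26))
print("axis",a,"at z=.157",c+a*(.157-c[2]),len(P),e)
z=W[...,2]; m=(np.hypot(W[...,0]-.5855,W[...,1]-.0146)<.03)&(z>.152)&(z<.178)
m[:150]=0; print(np.percentile(z[m],[2,25,50,75,98]))
pts=[]
for u in range(296,352,2):
    v=np.argwhere(m[:,u]); 
    if len(v): pts.append((u,v[0,0]-.5))
for zz in (.165,.168,.171):
    q=np.array([onplane(C,u,v,zz)[:2] for u,v in pts]); print(zz,circ(q))
    s=least_squares(lambda p:np.hypot(*(q-p).T)-.022,[.585,.0146],loss="soft_l1",f_scale=.0007);print("  r22",s.x,np.abs(s.fun).mean())
E
```

```text
axis [ 0.00359447 -0.00735791  0.99996647] at z=.157 [0.58332555 0.01384986 0.15700144] 2491 0.00023125672048727533
[0.15413153 0.1628013  0.16341644 0.16406245 0.17617254]
0.165 (array([0.5832, 0.0179, 0.0207]), np.float64(0.0002), 28)
  r22 [0.58317402 0.01642179] 0.0002873529657252373
0.168 (array([0.5832, 0.0189, 0.0204]), np.float64(0.0002), 28)
  r22 [0.5831493  0.01713695] 0.00031843817888155675
0.171 (array([0.5832, 0.02  , 0.0202]), np.float64(0.0002), 28)
  r22 [0.58312495 0.01785415] 0.0003530090131732022
```

```bash
python3 -m pendant '0.03 0.008 0 0 0 0;0.06 0.008 0 0 0 0;0.085 0.008 0 0 0 0;0.1 0.008 0 0 0 0;0.1 0.008 0 0 0 0' - 60; python3 -m pendant '0.004 0 0 0 0 0;0.008 0 0 0 0 0;0.008 0 0 0 0 0'; python3 -m pendant '0.004 0 0 0 0 0;0.008 0 0 0 0 0;0.008 0 0 0 0 0';
```

```text
time: 23.85
ee_pos: [0.5869, 0.0127, 0.2043]
eef_rot: [0.493, 0.507, -0.493, 0.507]
ft_force: [-1.0, 0.2, -1.0]
width: 0.0252
time: 24.15
ee_pos: [0.5874, 0.0128, 0.2033]
eef_rot: [0.493, 0.507, -0.493, 0.507]
ft_force: [-0.7, 0.1, -1.5]
width: 0.0251
time: 24.45
ee_pos: [0.5873, 0.0128, 0.2011]
eef_rot: [0.493, 0.507, -0.493, 0.507]
ft_force: [-0.4, -0.2, -1.1]
width: 0.0252
```

```bash
python3 -m pendant '0.004 0 0 0 0 0;0.008 0 0 0 0 0;0.008 0 0 0 0 0'; python3 -m pendant '0.004 0 0 0 0 0;0.008 0 0 0 0 0;0.008 0 0 0 0 0'
```

```text
time: 24.75
ee_pos: [0.5874, 0.013, 0.1993]
eef_rot: [0.493, 0.507, -0.493, 0.507]
ft_force: [-1.2, 1.1, 0.6]
width: 0.0249
time: 25.05
ee_pos: [0.5876, 0.013, 0.1975]
eef_rot: [0.493, 0.507, -0.492, 0.507]
ft_force: [0.2, 1.2, 4.0]
width: 0.0252
```

```bash
for i in 1; do :; done; python3 -m pendant '0.004 0 0 0 0 0;0.008 0 0 0 0 0;0.008 0 0 0 0 0'; python3 -m pendant '0.004 0 0 0 0 0;0.008 0 0 0 0 0;0.008 0 0 0 0 0'; python3 -m pendant '0.004 0 0 0 0 0;0.008 0 0 0 0 0;0.008 0 0 0 0 0'
```

```text
time: 25.35
ee_pos: [0.5882, 0.013, 0.1966]
eef_rot: [0.494, 0.506, -0.492, 0.508]
ft_force: [-0.7, 0.9, 10.1]
width: 0.0251
time: 25.65
ee_pos: [0.5873, 0.0127, 0.1928]
eef_rot: [0.493, 0.507, -0.493, 0.507]
ft_force: [0.4, -0.0, 0.3]
width: 0.0252
time: 25.95
ee_pos: [0.587, 0.0127, 0.1905]
eef_rot: [0.493, 0.507, -0.493, 0.507]
ft_force: [0.6, 0.4, -1.4]
width: 0.025
```

```bash
python3 -m pendant '0.004 0 0 0 0 0;0.008 0 0 0 0 0;0.008 0 0 0 0 0'; python3 -m pendant '0.004 0 0 0 0 0;0.008 0 0 0 0 0;0.008 0 0 0 0 0'
```

```text
time: 26.25
ee_pos: [0.5874, 0.0128, 0.1892]
eef_rot: [0.493, 0.507, -0.493, 0.507]
ft_force: [-0.9, -0.5, -0.4]
width: 0.0251
time: 26.55
ee_pos: [0.5877, 0.0129, 0.1891]
eef_rot: [0.493, 0.506, -0.492, 0.508]
ft_force: [-4.3, 0.1, 13.7]
width: 0.0254
```

The ring snapped: force peaked above 10 N, dropped to 0, then hard contact came 10 mm lower. One more small push, then I'll back off and look.

```bash
python3 -m pendant '0.005 0 0 0 0 0;0.005 0 0 0 0 0;0.005 0 0 0 0 0'; python3 -m pendant '-0.05 0 0 0 0 0;-0.2 0 0 0 0 0;-0.4 0 0 0 0 0;-0.57 0 0 0 0 0;-0.57 0 0.15 0 0 0;-0.57 0 0.3 0 0 0;-0.57 0 0.3 0 0 0'; python3 - <<'E'
from tool import *
C=cam("wrist"); im,D=vision.camera("wrist"); cv2.imwrite("pics/w9.png",im); np.save("pics/w9.npy",D);np.savez("pics/w9c.npz",*C); W=cloud(C,D)
ro=np.hypot(W[...,0]-.5855,W[...,1]-.0146)
m=(ro<.0235)&(D>0)&(abs(W[...,2]-.114)<.006)
P=W[m];A=np.c_[P[:,:2]-[.5855,.0146],np.ones(len(P))];print("collar top plane",np.linalg.lstsq(A,P[:,2],rcond=None)[0],len(P),circ(outline(m,C,.114)))
cl=(ro>.028)&(ro<.05)&(W[...,2]>.0985)&(W[...,2]<.12)
n,l,st,ce=cv2.connectedComponentsWithStats(cl.astype(np.uint8))
for i in range(1,n):
    if st[i,4]>15: print("clip",st[i,4],W[l==i].mean(0).round(4))
goa([[.5,.25,.33]])
E
```

```text
time: 26.85
ee_pos: [0.5879, 0.013, 0.189]
eef_rot: [0.494, 0.506, -0.492, 0.508]
ft_force: [-7.8, -0.2, 23.4]
width: 0.0254
time: 27.55
ee_pos: [0.5893, -0.069, 0.3281]
eef_rot: [0.495, 0.504, -0.496, 0.506]
ft_force: [-0.2, -0.2, -2.3]
width: 0.025
collar top plane [-0.00324324  0.00020809  0.11358212] 618 (array([0.5854, 0.0136, 0.0214]), np.float64(0.0003), 112)
clip 49 [0.6079 0.0389 0.1047]
clip 47 [0.5614 0.0374 0.1048]
clip 46 [ 0.5625 -0.0094  0.1044]
clip 45 [ 0.6097 -0.008   0.1048]
tcp [ 0.5893 -0.0615  0.3284] turn [-0.0003 -0.0004 -0.0006]
shift [-0.0058 -0.3214 -1.2555]
```

The ring is home: collar top 0.1136 (with the usual −1.5 mm depth bias), level, and the clips are back at rest positions. Returning the tool.

```bash
python3 -m pendant '0 -0.03 -0.18 0 0 0;0 -0.07 -0.37 0 0 0;0 -0.12 -0.55 0 0 0;0 -0.17 -0.73 0 0 0;0 -0.22 -0.9 0 0 0;0 -0.27 -1 0 0 0;0 -0.32 -1 0 0 0'; python3 -m pendant '0 0 -0.15 0 0 0;0 0 -0.255 0 0 0;0 0 -0.255 0 0 0;0 0 -0.255 0 0 0'; python3 - <<'E'
from h import *
f=np.load("grasp.npz"); B=Ro.from_quat(f["q"]).as_matrix()
goa([f["p"]+[0,0,.2]],B[:,0],B[:,1])
E
```

```text
time: 28.6
ee_pos: [0.5002, 0.1908, 0.3286]
eef_rot: [0.492, 0.509, -0.49, 0.509]
ft_force: [-0.1, -0.7, -1.0]
width: 0.0251
time: 29.0
ee_pos: [0.5001, 0.2501, 0.3283]
eef_rot: [0.493, 0.507, -0.492, 0.508]
ft_force: [0.1, -0.8, -2.3]
width: 0.0249
tcp [0.5009 0.2485 0.3284] turn [-0.3895 -0.3374  0.1039]
shift [ 0.1451 -0.0231 -0.3799]
```

```bash
python3 -m pendant '0 0 -0.08 -0.065 -0.056 0.017;0.02 -0.005 -0.16 -0.13 -0.112 0.035;0.05 -0.01 -0.24 -0.195 -0.169 0.052;0.09 -0.02 -0.31 -0.26 -0.225 0.069;0.12 -0.023 -0.38 -0.325 -0.281 0.087;0.145 -0.023 -0.38 -0.389 -0.337 0.104;0.145 -0.023 -0.38 -0.389 -0.337 0.104;0.145 -0.023 -0.38 -0.389 -0.337 0.104'; python3 - <<'E'
from h import *
f=np.load("grasp.npz"); B=Ro.from_quat(f["q"]).as_matrix()
vision.camera("wrist")
goa([f["p"]+[0,0,.2],f["p"]+[0,0,.06],f["p"]+[0,0,.003]],B[:,0],B[:,1],10)
E
```

```text
time: 30.1
ee_pos: [0.4925, 0.3437, 0.2923]
eef_rot: [0.23, 0.446, -0.395, 0.77]
ft_force: [0.0, -0.2, -0.8]
width: 0.0249
tcp [0.493  0.3433 0.2927] turn [-0.0021 -0.0011 -0.0002]
shift [ 0.0017 -0.0015 -0.0021]
shift [ 0.4873 -0.0029 -0.281 ]
shift [ 0.685  -0.0035 -0.3945]
```

```bash
python3 -m pendant '0.1 -0.001 -0.058 0 0 0;0.25 -0.003 -0.144 0 0 0;0.4 -0.003 -0.23 0 0 0;0.5 -0.003 -0.288 0 0 0;0.58 -0.003 -0.334 0 0 0;0.64 -0.003 -0.369 0 0 0;0.685 -0.003 -0.395 0 0 0;0.685 -0.003 -0.395 0 0 0'; python3 - <<'E'
from h import *
f=np.load("grasp.npz"); B=Ro.from_quat(f["q"]).as_matrix()
goa([f["p"]],B[:,0],B[:,1],8); print(r.read_state()["ft_force"])
E
```

```text
time: 31.45
ee_pos: [0.4926, 0.3442, 0.0947]
eef_rot: [0.229, 0.445, -0.394, 0.771]
ft_force: [2.7, -0.9, -1.4]
width: 0.0248
tcp [0.4925 0.3442 0.095 ] turn [-0.0008 -0.0006 -0.0013]
shift [ 0.0118 -0.002  -0.003 ]
[ 5.38463599  0.10841952 -2.32905585]
```

```bash
python3 -m pendant '0.004 0 -0.002 0 0 0;0.009 0 -0.004 0 0 0;0.009 0 -0.004 0 0 0;0.009 0 -0.004 0 0 0'; python3 - <<'E'
from h import *
f=np.load("grasp.npz"); p,A=avg(4); print(p-f["p"],r.read_state()["ft_force"])
E
```

```text
time: 32.25
ee_pos: [0.4927, 0.3442, 0.0941]
eef_rot: [0.229, 0.444, -0.393, 0.771]
ft_force: [2.0, -0.1, 11.8]
width: 0.0251
[0.00012465 0.00098162 0.00204408] [ 1.92430811e+00 -9.23844398e-03  1.26283939e+01]
```

Seated with 12 N of support; releasing.

```bash
python3 -m pendant '0 0 0 0 0 0;0 0 0 0 0 0;0 0 0 0 0 0;0 0 0 0 0 0;0 0 0 0 0 0;0 0 0 0 0 0' 0.3; python3 -m pendant '-0.08 0 0 0 0 0;-0.2 0 0 0 0 0;-0.35 0 0 0 0 0;-0.5 0 0 0 0 0;-0.65 0 0 0 0 0;-0.65 0 0 0 0 0'; python3 - <<'E'
from h import *
goa([[.48,.25,.307]]) 
E
```

```text
time: 33.05
ee_pos: [0.4918, 0.3437, 0.0919]
eef_rot: [0.228, 0.446, -0.394, 0.771]
ft_force: [-0.1, -0.5, -0.4]
width: 0.0554
time: 33.65
ee_pos: [0.4425, 0.4131, 0.2372]
eef_rot: [0.231, 0.446, -0.391, 0.771]
ft_force: [0.3, -0.5, -0.4]
width: 0.0565
tcp [0.4444 0.4092 0.2326] turn [ 0.3881  0.3373 -0.1044]
shift [ 0.0409 -0.2568  0.6684]
```

Go back to the earlier viewpoint and verify the tool, then the cell.

```bash
python3 -m pendant '-0.1 0 0.1 0.05 0.04 -0.012;-0.1 -0.05 0.25 0.12 0.1 -0.03;-0.07 -0.12 0.4 0.19 0.16 -0.048;-0.03 -0.18 0.5 0.255 0.22 -0.066;0.02 -0.22 0.6 0.32 0.28 -0.085;0.041 -0.257 0.668 0.388 0.337 -0.104;0.041 -0.257 0.668 0.388 0.337 -0.104;0.041 -0.257 0.668 0.388 0.337 -0.104'; python3 - <<'E'
from tool import *
avg(4); C=cam("wrist"); im,D=vision.camera("wrist"); cv2.imwrite("pics/w10.png",im)
T,DT=vision.camera("top"); cv2.imwrite("pics/top9.png",T)
t=cv2.resize(T[90:310,180:480],(600,440)); cv2.imwrite("pics/f.png",np.vstack([t,cv2.resize(im[0:160,240:460],(220,160)).repeat(1,0)[:, :].copy() if 0 else np.hstack([im[0:150,200:500],np.zeros((150,300,3),np.uint8)])]))
W=cloud(C,D); az=np.radians(125.75); a0=np.array([.5*np.cos(az),.5*np.sin(az),.8660]); f0=np.array([.5148,.3131,.0304])
a,c,P,tt,e=fit(C,D,(300,380,40,145)); print("axis",a,"lean",np.arccos(a[2]),e)
top=c+a*np.percentile(tt,98); print("top",top,"foot",top-.12*a,"grip",top-.028*a, avg(3)[0])
Ct=cam("top"); V=cloud(Ct,DT); V0=cloud(Ct,np.load("pics/top0.npy"))
for n,(x,y,rd) in dict(amber=(.425,-.045,.06),wash=(.77,-.15,.06),beaker=(.71,.29,.06),small=(.617,-.348,.03)).items():
    k=[ (lambda U:U[(np.hypot(U[...,0]-x,U[...,1]-y)<rd)&(U[...,2]>.009)&(U[...,2]<.25)].mean(0).round(4))(U) for U in (V0,V)]; print(n,k)
print(r.read_state()["ft_force"],r.read_state()["time"])
E
```

```text
time: 34.75
ee_pos: [0.4804, 0.2483, 0.3068]
eef_rot: [0.493, 0.506, -0.494, 0.507]
ft_force: [-1.1, 0.3, -0.7]
width: 0.0567
axis [-0.30095033  0.41389319  0.85913988] lean 0.5372098134918746 0.0019960680306248023
top [0.47938568 0.36218678 0.13395198] foot [0.51549972 0.3125196  0.0308552 ] grip [0.48781229 0.35059778 0.10989607] [0.47941892 0.25101103 0.30701693]
amber [array([ 0.4255, -0.0447,  0.1038]), array([ 0.4255, -0.0447,  0.1045])]
wash [array([ 0.7754, -0.1542,  0.1236]), array([ 0.7755, -0.1539,  0.1226])]
beaker [array([0.6945, 0.2842, 0.0583]), array([0.6984, 0.2833, 0.0594])]
small [array([ 0.6162, -0.3443,  0.0175]), array([ 0.6165, -0.3452,  0.0178])]
[-0.32261503  0.16470543 -0.1890276 ] 35.2
```

View pics/f.png

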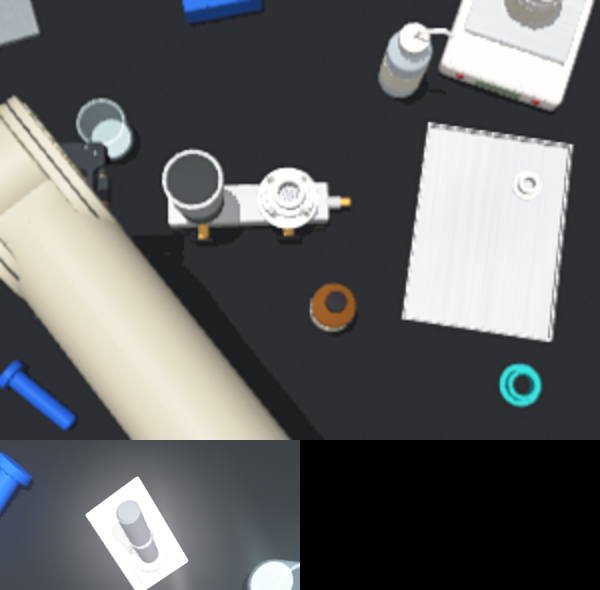

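The tool is back within 0.5 mm of where it started. The ring is still in the cell and the bystanders haven't moved (the beaker's 4 mm shift is from the arm partly hiding it). Handing in.

```bash
python3 -c "
from bench import close_job
print(close_job())"
```

```text
the job is handed in; nothing more can be done
None
```

The filter cell is closed and the job was handed in at about 35 s of the 72 s allowed. `close_job()` gave no verdict, so what follows is from my own checks.

- **Plate:** it lay flat on the seat (tilt under 1 mrad), centred within about 1 mm, measured before the ring went on.
- **Ring on the clips:** it slipped about 10 mm down in the jaws when I picked it up. I measured that and allowed for it when setting the ring on the clips. Its depth fit there showed a tilt of about 0.08 rad, within the 0.2 limit.
- **Pressing:** with the press tool, the force rose to at least 10 N, dropped to zero as the clips passed, then met firm contact about 10 mm lower. I finished with about 23 N.
- **Ring home:** afterwards its collar top was level to 3 mrad at about 115 mm above the bench, corrected for a 1.5 mm depth bias. Its centre was about 1 mm from the cell's. The four clip tops were back at their starting positions; I could not read the clip angles directly.
- **Press tool:** it leans in its rest at 0.537 rad, with foot and grip within about 0.5 mm of where I first measured them.
- **Bystanders:** the amber bottle, wash bottle and smaller ring showed no movement beyond measuring noise. The beaker's reading differed by 4 mm, most likely because the arm partly hid it from the top camera.
- **Robot:** it ended clear of everything, with no load on the wrist.

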